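Lean the washed clutch cover on the drying rack

TASK

Take the bright aluminium clutch cover plate (the one with the big round bore) out of the wooden holder and lean it on the blue rack: its lower edge standing on the black rubber along the yellow line, centred and square to the rack, its back flat against the rack's sloping rest, so that it stays there without sliding when you let go. Set it down without banging it, and leave the dark steel plate and the copper plate standing in the holder.

Things in the scene. Friction and masses are not known exactly. Their poses are not given: they have to be found in the camera images.
- cover: bright aluminium clutch cover to move: plate 130 wide (y) x 140 high (z) x 8 mm (x), 62 mm round bore in the middle, 0.2-0.4 kg, front and back alike. Origin: middle of the lower edge, mid-thickness; z up. Starts upright in one of 3 slots of a fixed plywood holder, slots 75 mm apart along the plate x, floor 12 mm over the bench, walls to 42 mm (rise 30 mm to clear); 67 mm of air between plates
- rack: fixed blue rack: base 170 x 190 mm with level black rubber top 18 mm over the bench; rest 106 mm wide, 85 mm long up the slope, leaning 20 deg from vertical towards rack -x. Origin: on the bench under the middle of the foot line (along y), where the rest's front face meets the rubber; x points away from the rest, z up. Base x -90 to 80 mm; yellow line x 0 to 8. The plate's back lower edge goes on the foot line
- steel_plate: bystander, to be left alone: solid near-black steel plate of the same 130 x 140 x 8 mm, upright in another slot; same origin and axes
- copper_plate: bystander, to be left alone: copper plate of the same 130 x 140 x 8 mm with a 50 mm square window, upright in another slot; same origin and axes
There are look-alikes about, which are no part of the job. There is more than one size of the cover; the job needs the largest.

How it is judged (in metres and radians):
At the end, for the whole second after the job is handed in: The cover leans on the rack at rest, 10 to 30 degrees from vertical, top back; middle of its lower edge on the rubber, 10 mm behind to 20 mm ahead of the foot line, within 20 mm of centre, square within 10 degrees; steel and copper plates moved under 25 mm and upright within 14 degrees (angle between cover's own z axis and vertical between 0.175 and 0.524 rad and x of cover in the frame of rack between -0.01 and 0.02 m and y of cover in the frame of rack between -0.02 and 0.02 m and z of cover in the frame of rack between 0.01 and 0.03 m and angle between the y axis of cover and the y axis of rack, either way round below 0.175 rad and contact force between cover and rack above 0.5 N and linear speed of cover below 0.02 m/s and angular speed of cover below 0.1 rad/s and distance of each of steel_plate, copper_plate from where it was at the start of the episode below 0.025 m and angle between each of steel_plate, copper_plate's own z axis and vertical below 0.25 rad); the robot touches nothing.
It fails at once if the cover is banged down on the rack (over 80 N) (contact force between cover and rack above 80 N).
It fails at once if the steel or copper plate is moved more than 25 mm (distance of any of steel_plate, copper_plate from where it was at the start of the episode above 0.025 m).
It also fails if it takes over 40 s, if anything falls off the work surface, if the arm or the gripper's body presses on something with over 40 N, if the wrist force passes 120 N, or if a joint passes its speed limit or range.

ROBOT

A 7-joint arm with a two-finger parallel gripper is mounted at the origin on the work surface. World frame = base frame: x ahead of the robot, y to its left, z up, the work surface at z = 0. Lengths are in mm, angles in rad, forces in N, time in s.
With the tool pointing down it reaches from about 425 to 875 mm from the base axis. Payload 8.4 kg.
Tool frame: the origin (TCP) lies between the finger pads; the fingertips stand 22 mm ahead of it and the grasp point (between the pads) lies 3 mm ahead of it (r.nose_length is the distance from the TCP to the fingertips, in mm); z points along the fingers, y is the line along which they close (so a half turn about z gives the same grasp; the last joint's range is limited). The gripper opens to 85 mm and grips with 20 to 120 N. Pads are 22 mm wide; open, the fingers measure 114 mm over their backs; the gripper's body (76 mm by 85 mm) begins 54 mm behind the grasp point. The pads swing forward as they close: fully open they stand 13 mm farther back than shut.
Start: joints at [-1.293, 0.333, 0.04, 1.465, -0.013, 1.343, -0.059], TCP at [239.165, 604.372, 253.308] pointing down, gripper open.
Joint ranges: [-2.58, 2.58], [-0.38, 2.09], [-1.3, 1.39], [0.25, 2.4], [-1.5, 4.64], [0.08, 2.09], [-2.65, 2.65]. Speed limits (rad/s): [2.22, 2.22, 2.79, 2.79, 3.14, 3.14, 3.14].

INTERFACE

Orientations are given as a unit quaternion [w, x, y, z].
In Python, from cell import r gives the robot as it stands.
- The arm moves only by the tool arm_command, never from a script. Its argument "series" is a list of rows, each a list of 7 numbers: the shift along the tool's x, y, z in m, then the turn, a rotation vector about the tool's x, y, z in rad, then the finger opening in m, from 0 to 0.0854. A call has 1 to 12 rows; each row shifts and turns the commanded pose from where the row before left it, along the tool's axes as they then stand; what a row does not reach is not made up. A row lasts 1/8 s, in which the tool goes at most 62.5 mm and 10.7 degrees, less where a joint would pass 70% of its speed; a pose out of reach is approached as far as the arm can. A call with a gripper value outside its range is refused whole. The fingers move at their own pace and stop on an object; "newtons" is the grip in N (left out, the last holds). Time passes only in rows, so rows that do not move let the fingers close. It gives the time, the measured TCP pose, the force, the opening and the grip force at its end, in the units of the state.
- r.observe(): the state, without advancing time (a new reading comes with each control period).
- r.grab_frame(name): name is "scene" or "top" or "wrist"; returns (picture, depth): 384x512x3 uint8, blue, green, red; 384x512 float32, mm along the optical axis (not along the pixel's ray), 0 where there is no reading.
- r.get_calibration(name): a dict with "mtx" (3x3 intrinsics, pixels), "R" (3x3) and "t" (3): a world point X has camera coordinates R X + t. Camera axes: x right, y down, z forward; pixel columns grow to the right and rows downward; lengths in mm; the calibration is good to about 2 mm. A picture is of the moment at which its call begins: read the wrist's pose just before it. get_calibration takes no time and is no camera call; for the wrist camera it gives the pose at the moment of the call.
- r.finish_job(): hands the job in; it is judged then, once.
The state is a dict: "time": time; "joints": joint angles; "joint_vel": joint speeds; "joint_torque": joint torques, N m; "position": TCP position; "ee_rot": TCP orientation; "ft_force": force on the tool from outside, world axes, zero at the start; "moment": the same for the moment, N m; "width": finger opening in mm; "grasp_force": force on a finger pad.
Only numpy, scipy, OpenCV 4.12 (cv2) and the standard library are available. Lean on these libraries where they do the work, as an engineer would, in place of code of your own. Each camera call takes 0.05 s, during which the arm holds its last target. There are 200 camera calls.

## Working session

There is one attempt and no reset: what is moved stays moved. The work goes in short steps, Python scripts to look and compute and a tool call to move; the robot and the scene stay as the last step left them, time stands still between calls to the robot, and variables do not carry over. Pictures are saved under pics/ and viewed, at most 10 in all, crops included, and the job is handed in when it is done.

Besides the shell and the picture viewer there is one more tool, called after "Request:" by a JSON object that holds its "api" and its "payload", one argument or row to a line. arm_command: Moves the arm, as the interface text tells. Its arguments: {"type":"object","properties":{"series":{"type":"array"},"newtons":{"type":"number"}},"required":["series"]}

```bash
mkdir -p pics; ls
python3 - <<'E'
from cell import r
import cv2,numpy as np
s=r.observe();print(s)
for n in("scene","top"):
    p,d=r.grab_frame(n);c=r.get_calibration(n)
    cv2.imwrite(f"pics/{n}0.png",p);np.savez(f"{n}0.npz",p=p,d=d,**c)
print(r.nose_length)
E
```

```text
pics
{'time': 0.0, 'joints': array([-1.29322463,  0.33391219,  0.03983653,  1.46631154, -0.01342043,
        1.34327217, -0.05849279]), 'joint_vel': array([-0.00141615, -0.00035196, -0.00067451,  0.00137666,  0.00110578,
       -0.00146159, -0.00042752]), 'joint_torque': array([-5.80546875e-04, -6.58547115e+01,  1.36508748e+00, -4.05565238e+01,
        1.67436007e-02,  1.21849752e-02, -3.20677952e-05]), 'position': array([238.98763286, 604.0075025 , 252.40016053]), 'ee_rot': array([-1.14262188e-04,  1.87263637e-01,  9.82309350e-01, -8.10881088e-04]), 'ft_force': array([ 0.09836585, -0.16901333,  0.31919831]), 'moment': array([0.03113646, 0.03575848, 0.04361589]), 'grasp_force': 0.0, 'width': 85.53531753456974}
22.0
```

View pics/scene0.png

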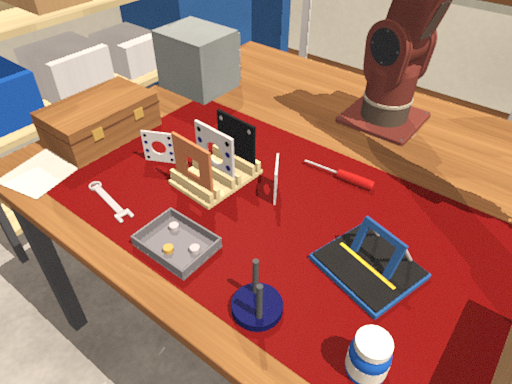

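View pics/top0.png

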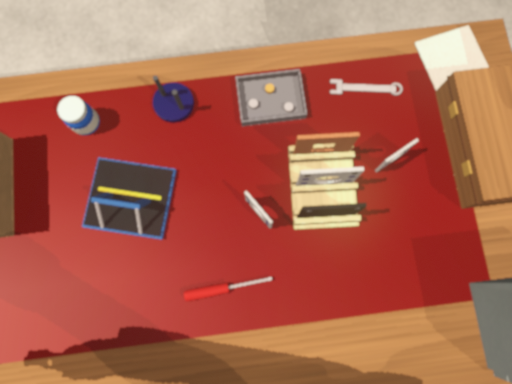

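The scene view shows the holder at about (215,165) with copper, bright and black plates. There are white look-alikes outside it at (158,147) and (275,178), and the rack is at (370,262). In the top view the holder is at (325,185) and the rack at (130,198), with its yellow line from (98,189) to (160,198).

```bash
cat > h.py <<'E'
import numpy as np,cv2
def load(n): return np.load(n+".npz")
def w(f,u,v,k=0):
    d=f['d'][int(v)-k:int(v)+k+1,int(u)-k:int(u)+k+1];d=np.median(d[d>0]) if (d>0).any() else np.nan
    return f['R'].T@(np.linalg.inv(f['mtx'])@[u,v,1]*d-f['t'])
def cloud(f):
    v,u=np.mgrid[:384,:512];K=np.linalg.inv(f['mtx'])
    P=(np.stack([u,v,np.ones_like(u)],-1)@K.T*f['d'][...,None]-f['t'])@f['R']
    P[f['d']<=0]=np.nan
    return P
E
python3 - <<'E'
from h import *
np.set_printoptions(precision=1,suppress=True)
s=load("scene0");t=load("top0");print(t['R'],-t['R'].T@t['t'],-s['R'].T@s['t'])
a=cv2.resize(s['p'][95:215,120:300],None,fx=4,fy=4,interpolation=2);b=cv2.resize(t['p'][80:240,70:440],None,fx=2,fy=2,interpolation=2)
cv2.imwrite("pics/c1.png",a)
cv2.imwrite("pics/c2.png",cv2.resize(t['p'][115:245,280:430],None,fx=4,fy=4,interpolation=2))
P=cloud(t)
for u,v in[(98,189),(160,198),(129,193),(95,202),(140,207),(98,159),(176,168),(162,238),(83,226),(330,176),(330,211),(330,140),(395,155),(258,208),(310,155),(340,225)]:print(u,v,w(t,u,v,1))
# plate tops: points z 140..160 in holder area
sub=P[110:245,230:430];c=t['p'][110:245,230:430]
m=(sub[...,2]>130)&(sub[...,2]<175)
n,l,st,_=cv2.connectedComponentsWithStats(m.astype(np.uint8))
for i in range(1,n):
    if st[i,4]<8: continue
    q=sub[l==i];print(st[i]+[230,110,0,0,0],np.median(q,0),q.min(0),q.max(0),c[l==i].mean(0))
    (x,y),sz,an=cv2.minAreaRect(q[:,:2].astype(np.float32));print(x,y,sz,an)
E
```

```text
[[-0.1 -1.  -0. ]
 [-1.   0.1 -0.2]
 [ 0.2 -0.  -1. ]] [ 358.7  -40.1 1038.7] [1199.9  408.   707.2]
98 189 [620.4 311.1  19.4]
160 198 [580.9 168.9  17.4]
129 193 [602.2 240.1  17.1]
95 202 [574.5 295.2  88.6]
140 207 [551.  198.8  89.3]
98 159 [695.3 309.2  13.8]
176 168 [652.4 127.6   3.3]
162 238 [488.8 174.8   3.3]
83 226 [538.7 352.6  12.4]
330 176 [ 576.5 -228.8   46. ]
330 211 [ 487.5 -204.8  108.2]
330 140 [ 636.5 -225.5  129.5]
395 155 [ 594.3 -368.8   96.4]
258 208 [516.  -54.6  91.3]
310 155 [ 632.7 -191.1   43.3]
340 225 [ 465.3 -239.6   12.6]
[297 132  63  10 433] [ 639.1 -218.9  151.1] [ 632.1 -284.   130. ] [ 648.8 -153.9  157.1] [ 83.7 127.3 194.6]
641.0670166015625 -218.90928649902344 (130.19935607910156, 10.98432731628418) 85.90968322753906
[300 166  64  10 398] [ 564.5 -213.   151.6] [ 557.1 -279.5  130.2] [ 574.1 -149.6  157.5] [188.7 205.4 216.6]
565.86865234375 -214.5466766357422 (129.5707244873047, 9.251165390014648) 85.81370544433594
[302 202  65  10 361] [ 490.3 -206.9  152.1] [ 482.5 -272.3  130.2] [ 499.4 -142.2  157.3] [ 73.1  99.2 118.4]
491.3295593261719 -207.16717529296875 (130.3653106689453, 9.025927543640137) 85.82025146484375
```

View pics/c1.png

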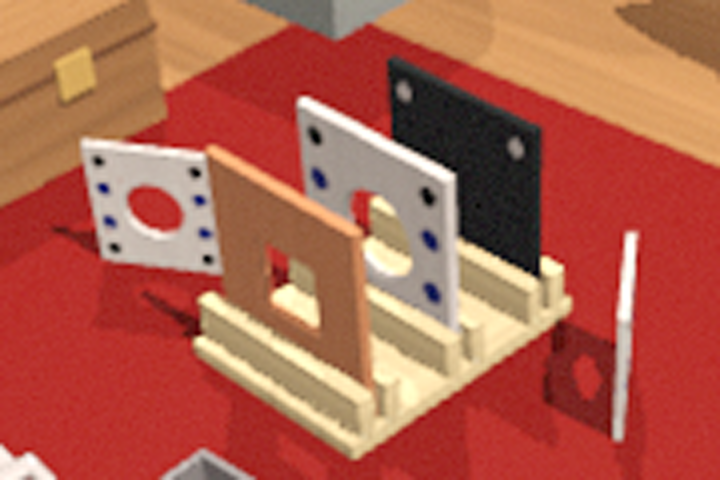

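View pics/c2.png

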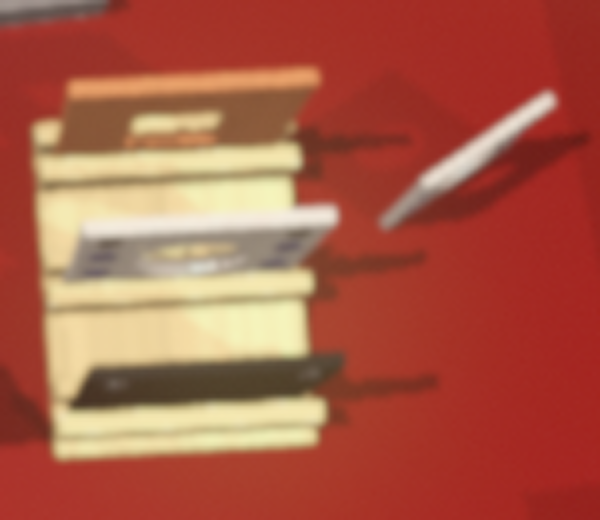

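Crop 1 shows the bright plate with the round bore in the middle slot, between the copper (front) and steel (rear) plates. The white plates outside the holder are the smaller look-alikes. Crop 2 shows the middle plate's top edge running from (85,228) to (335,213). Next I'll measure the rack and the plate precisely.

Run:
```python
from h import *
np.set_printoptions(precision=2,suppress=True)
for n in("top0","scene0"):
    f=load(n);P=cloud(f);hsv=cv2.cvtColor(f['p'],cv2.COLOR_BGR2HSV)
    near=np.hypot(P[...,0]-590,P[...,1]-240)<130
    y=near&(hsv[...,0]>22)&(hsv[...,0]<35)&(hsv[...,1]>150)&(hsv[...,2]>120)&(P[...,2]<30)
    q=P[y];(cx,cy),sz,a=cv2.minAreaRect(q[:,:2].astype(np.float32))
    vx=cv2.fitLine(q[:,:2].astype(np.float32),cv2.DIST_HUBER,0,.01,.01).ravel()
    print(n,"yellow",len(q),q.mean(0),(cx,cy),sz,a,np.degrees(np.arctan2(vx[1],vx[0])))
    b=near&(hsv[...,0]>100)&(hsv[...,0]<125)&(hsv[...,1]>120)&(P[...,2]>25)
    q=P[b];q=q[q[:,2]>80];print("rest top",len(q),q.mean(0),cv2.minAreaRect(q[:,:2].astype(np.float32)),np.percentile(q[:,2],[50,95]))
    b=near&(hsv[...,0]>100)&(hsv[...,0]<125)&(hsv[...,1]>120)&(P[...,2]<22)
    q=P[b];print("base rim",len(q),cv2.minAreaRect(q[:,:2].astype(np.float32)))
    c=near&(P[...,2]<22)&(P[...,2]>12)&(hsv[...,2]<90);q=P[c];print("rubber",len(q),np.median(q,0),cv2.minAreaRect(q[:,:2].astype(np.float32)))
    m=(np.abs(P[...,0]-567)<30)&(np.abs(P[...,1]+214)<80)&(P[...,2]>(149 if n[0]=='t' else 120));q=P[m]
    print("cover",len(q),q.mean(0),cv2.minAreaRect(q[:,:2].astype(np.float32)),q[:,2].max())
```

```text
top0 yellow 318 [602.07 239.45  18.64] (601.8516235351562, 239.95654296875) (152.2534942626953, 13.057622909545898) 74.25666809082031 74.12473
rest top 214 [567.02 248.72  96.69] ((567.0972900390625, 249.0496826171875), (104.59629821777344, 10.595541000366211), 73.96395874023438) [96.72 99.64]
base rim 7 ((576.851806640625, 222.0714111328125), (17.25135040283203, 148.24339294433594), 0.5817387700080872)
rubber 3505 [600.78 236.84  18.34] ((593.2955932617188, 241.06683349609375), (179.2171630859375, 155.11044311523438), 74.2037582397461)
cover 265 [ 565.67 -215.13  152.73] ((565.8551025390625, -214.73150634765625), (129.20005798339844, 9.251165390014648), 85.81370544433594) 157.46903496395115
scene0 yellow 195 [605.75 247.5   18.23] (603.598388671875, 239.74908447265625) (150.83853149414062, 12.563998222351074) 72.8228988647461 73.98335
rest top 419 [573.77 253.28  91.77] ((571.863037109375, 251.68954467773438), (107.07521057128906, 16.394813537597656), 74.75520324707031) [92.49 97.75]
base rim 767 ((598.1124877929688, 245.08154296875), (188.26626586914062, 168.38885498046875), 73.86599731445312)
rubber 4101 [613.86 250.19  17.92] ((595.18212890625, 242.12806701660156), (183.18995666503906, 161.87240600585938), 73.78754425048828)
cover 498 [ 569.61 -206.7   139.35] ((567.2625122070312, -211.13482666015625), (133.39804077148438, 12.50278377532959), 86.42555236816406) 154.84737758566303
```

```bash
cat >> h.py <<'E'
from scipy.spatial.transform import Rotation as Ro, Slerp
def pose(yaw,tilt=0):
    """tool y along azimuth yaw (deg); tool z = down, tilted by `tilt` deg toward +tool y azimuth"""
    a=np.radians(yaw);t=np.radians(tilt);X=np.array([np.cos(a),np.sin(a),0]);Z=np.array([0,0,1.])
    z=X*np.sin(t)-Z*np.cos(t);y=X*np.cos(t)+Z*np.sin(t)
    return Ro.from_matrix(np.stack([np.cross(y,z),y,z],1))
def cur(s): q=s['ee_rot'];return np.array(s['position'],float),Ro.from_quat([q[1],q[2],q[3],q[0]])
def rows(p,R,wps,g=.04):
    """wps: (pos,R,nrows); prints rounded rows with rounding error carried forward"""
    for P,Q,n in wps:
        S=Slerp([0,1],Ro.concatenate([R,Q]));p0=p.copy()
        for k in range(1,n+1):
            d=np.round(R.inv().apply(p0+(np.array(P)-p0)*k/n-p)/1e3,3 if n>1 else 4)
            w=np.round((R.inv()*S(k/n)).as_rotvec(),3)
            print([float(x) for x in (*(d+0.),*(w+0.),g)]); p=p+R.apply(d*1e3);R=R*Ro.from_rotvec(w)
    return p,R
E
python3 - <<'E'
from h import *
from cell import r
p,R=cur(r.observe())
rows(p,R,[([560,240,260],pose(30),11),([566.5,-214.5,260],pose(-4.2),10)],.05)
E
```

```text
[-0.039, -0.02, -0.001, 0.0, 0.0, 0.061, 0.05]
[-0.041, -0.018, 0.0, 0.0, 0.0, 0.061, 0.05]
[-0.041, -0.015, -0.001, 0.0, 0.0, 0.061, 0.05]
[-0.042, -0.012, -0.001, 0.0, 0.0, 0.061, 0.05]
[-0.043, -0.01, 0.0, -0.001, 0.0, 0.061, 0.05]
[-0.044, -0.007, -0.001, 0.0, 0.0, 0.061, 0.05]
[-0.044, -0.005, -0.001, 0.0, 0.0, 0.061, 0.05]
[-0.044, -0.002, 0.0, 0.0, 0.0, 0.061, 0.05]
[-0.044, 0.001, -0.001, 0.0, 0.001, 0.061, 0.05]
[-0.044, 0.003, -0.001, 0.0, 0.0, 0.06, 0.05]
[-0.044, 0.006, 0.0, 0.0, 0.0, 0.061, 0.05]
[-0.04, -0.022, 0.0, 0.0, 0.0, 0.06, 0.05]
[-0.041, -0.02, 0.0, 0.0, 0.0, 0.059, 0.05]
[-0.042, -0.017, 0.0, 0.0, 0.0, 0.06, 0.05]
[-0.043, -0.015, 0.0, 0.0, 0.0, 0.06, 0.05]
[-0.043, -0.012, 0.0, 0.0, 0.0, 0.06, 0.05]
[-0.045, -0.01, 0.0, 0.0, 0.0, 0.059, 0.05]
[-0.045, -0.007, 0.0, 0.0, 0.0, 0.06, 0.05]
[-0.045, -0.004, 0.0, 0.0, 0.0, 0.06, 0.05]
[-0.045, -0.001, 0.0, 0.0, 0.0, 0.06, 0.05]
[-0.046, 0.001, 0.0, 0.0, 0.0, 0.059, 0.05]
```

Request:
{"api": "arm_command", "payload": {
  "series": [
    [-0.039, -0.02, -0.001, 0, 0, 0.061, 0.05],
    [-0.041, -0.018, 0, 0, 0, 0.061, 0.05],
    [-0.041, -0.015, -0.001, 0, 0, 0.061, 0.05],
    [-0.042, -0.012, -0.001, 0, 0, 0.061, 0.05],
    [-0.043, -0.01, 0, 0, 0, 0.061, 0.05],
    [-0.044, -0.007, -0.001, 0, 0, 0.061, 0.05],
    [-0.044, -0.005, -0.001, 0, 0, 0.061, 0.05],
    [-0.044, -0.002, 0, 0, 0, 0.061, 0.05],
    [-0.044, 0.001, -0.001, 0, 0, 0.061, 0.05],
    [-0.044, 0.003, -0.001, 0, 0, 0.06, 0.05],
    [-0.044, 0.006, 0, 0, 0, 0.061, 0.05]
  ]
}}

```text
time: 1.48
position: [560.7, 238.9, 260.1]
ee_rot: [-0.0, 0.501, 0.866, -0.0]
ft_force: [0.2, 0.8, -0.8]
width: 49.7
grasp_force: 0.0
```

Request:
{"api": "arm_command", "payload": {
  "series": [
    [-0.04, -0.022, 0, 0, 0, 0.06, 0.05],
    [-0.041, -0.02, 0, 0, 0, 0.059, 0.05],
    [-0.042, -0.017, 0, 0, 0, 0.06, 0.05],
    [-0.043, -0.015, 0, 0, 0, 0.06, 0.05],
    [-0.043, -0.012, 0, 0, 0, 0.06, 0.05],
    [-0.045, -0.01, 0, 0, 0, 0.059, 0.05],
    [-0.045, -0.007, 0, 0, 0, 0.06, 0.05],
    [-0.045, -0.004, 0, 0, 0, 0.06, 0.05],
    [-0.045, -0.001, 0, 0, 0, 0.06, 0.05],
    [-0.046, 0.001, 0, 0, 0, 0.059, 0.05],
    [0, 0, 0, 0, 0, 0, 0.05],
    [0, 0, 0, 0, 0, 0, 0.05]
  ]
}}

```text
time: 2.98
position: [566.5, -213.8, 259.9]
ee_rot: [-0.0, 0.732, 0.681, -0.0]
ft_force: [0.1, -0.2, 0.9]
width: 49.9
grasp_force: 0.0
```

Run:
```python
from h import *
from cell import r
np.set_printoptions(precision=2,suppress=True)
s=r.observe();p,R=cur(s);print(s['time'],p,R.as_matrix(),s['joints'],s['width'])
c=r.get_calibration("wrist");a,d=r.grab_frame("wrist");cv2.imwrite("pics/w1.png",a);np.savez("w1.npz",p=a,d=d,**c)
f=load("w1");P=cloud(f);m=(np.abs(P[...,0]-567)<30)&(np.abs(P[...,1]+214)<80)&(P[...,2]>145)&(P[...,2]<165);q=P[m]
print(len(q),q.mean(0),cv2.minAreaRect(q[:,:2].astype(np.float32)),np.median(q[:,2]))
rows(p,R,[([566.5,-214.5,138],pose(-4.2),6)],.05)
```

```text
2.975 [ 566.46 -213.78  259.91] [[ 0.07  1.   -0.  ]
 [ 1.   -0.07  0.  ]
 [ 0.   -0.   -1.  ]] [-0.3   0.28  0.73  1.6  -0.19  1.33  0.38] 49.86598724911235
1654 [ 567.45 -208.09  151.95] ((567.0171508789062, -212.35528564453125), (129.58192443847656, 7.490151405334473), 85.98851013183594) 151.94615659630782
[0.0, 0.0, 0.02, 0.0, 0.0, 0.0, 0.05]
[0.0, 0.0, 0.021, 0.0, 0.0, 0.0, 0.05]
[0.0, 0.0, 0.02, 0.0, 0.0, 0.0, 0.05]
[-0.001, 0.0, 0.02, 0.0, 0.0, 0.001, 0.05]
[0.0, 0.0, 0.021, -0.001, 0.0, 0.0, 0.05]
[0.0, 0.0, 0.02, 0.0, 0.0, 0.0, 0.05]
```

View pics/w1.png

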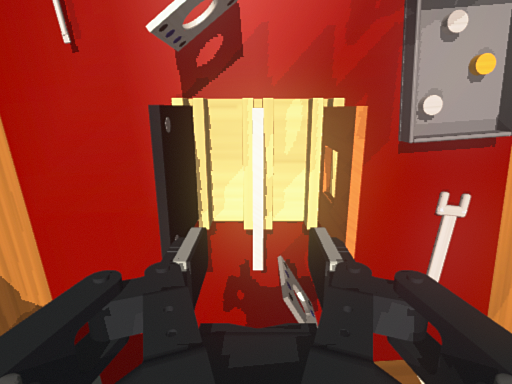

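The wrist view shows the cover's top edge running from (258,108) to (258,270), midway between the fingers, which are clear of the steel and copper plates.

Request:
{"api": "arm_command", "payload": {
  "series": [
    [0, 0, 0.02, 0, 0, 0, 0.05],
    [0, 0, 0.021, 0, 0, 0, 0.05],
    [0, 0, 0.02, 0, 0, 0, 0.05],
    [0, 0, 0.02, 0, 0, 0, 0.05],
    [0, 0, 0.021, 0, 0, 0, 0.05],
    [0, 0, 0.02, 0, 0, 0, 0.05],
    [0, 0, 0, 0, 0, 0, 0.03],
    [0, 0, 0, 0, 0, 0, 0.016]
  ],
  "newtons": 50
}}

```text
time: 4.03
position: [566.8, -214.7, 138.9]
ee_rot: [0.0, 0.732, 0.681, 0.0]
ft_force: [-0.1, 0.1, -0.5]
width: 16.1
grasp_force: 0.0
```

Request:
{"api": "arm_command", "payload": {
  "series": [
    [0, 0, 0, 0, 0, 0, 0.012],
    [0, 0, 0, 0, 0, 0, 0.008],
    [0, 0, 0, 0, 0, 0, 0.0],
    [0, 0, 0, 0, 0, 0, 0],
    [0, 0, 0, 0, 0, 0, 0],
    [0, 0, 0, 0, 0, 0, 0]
  ],
  "newtons": 50
}}

```text
time: 4.78
position: [567.0, -214.7, 139.2]
ee_rot: [0.001, 0.732, 0.681, 0.0]
ft_force: [-0.1, -0.2, 6.9]
width: 7.7
grasp_force: 49.9
```

Gripped: width 7.7 mm at 50 N. Now I'll lift it straight up.

Request:
{"api": "arm_command", "payload": {
  "series": [
    [0, 0, -0.008, 0, 0, 0, 0],
    [0, 0, -0.015, 0, 0, 0, 0],
    [0, 0, -0.015, 0, 0, 0, 0],
    [0, 0, -0.02, 0, 0, 0, 0],
    [0, 0, -0.03, 0, 0, 0, 0],
    [0, 0, -0.03, 0, 0, 0, 0],
    [0, 0, -0.03, 0, 0, 0, 0],
    [0, 0, -0.03, 0, 0, 0, 0],
    [0, 0, -0.01, 0, 0, 0, 0],
    [0, 0, 0, 0, 0, 0, 0]
  ]
}}

```text
time: 6.02
position: [566.5, -214.6, 326.7]
ee_rot: [0.0, 0.732, 0.681, 0.0]
ft_force: [1.2, 0.3, -2.2]
width: 7.3
grasp_force: 48.8
```

Run:
```python
from h import *
from cell import r
np.set_printoptions(precision=2,suppress=True)
s=r.observe();p,R=cur(s);print(s['time'],p,s['width'],s['grasp_force'],s['ft_force'],s['moment'])
c=r.get_calibration("scene");a,d=r.grab_frame("scene");np.savez("s1.npz",p=a,d=d,**c)
cv2.imwrite("pics/s1.png",a)
# side-camera: plate points
f=load("s1");P=cloud(f);m=(np.abs(P[...,0]-567)<25)&(np.abs(P[...,1]+214)<80)&(P[...,2]>160)&(P[...,2]<330)&(f['p'].min(-1)>120);q=P[m]
print(len(q),q.min(0),q.max(0),np.percentile(q[:,2],[2,98]),np.percentile(q[:,1],[1,99]))
o=np.array([599.5,241]);X=np.array([np.cos(np.radians(-16)),np.sin(np.radians(-16))])
u=np.array([-X[0]*np.sin(np.radians(20)),-X[1]*np.sin(np.radians(20)),np.cos(np.radians(20))])
n=np.array([X[0]*np.cos(np.radians(20)),X[1]*np.cos(np.radians(20)),np.sin(np.radians(20))])
contact=np.array([*(o+2*X),18.])
T=contact+4*n+127*u;print("touch TCP",T)
A=T+[0,0,60]+np.array([*(15*X),0]);print("approach",A)
rows(p,R,[([590,0,300],pose(-10,8),7),([*(A[:2]),290],pose(-16,20),7),(A,pose(-16,20),3)],0)
```

```text
6.025 [ 566.52 -214.57  326.75] 7.329304690674813 48.82490515708923 [ 1.17  0.26 -2.16] [ 0.01  0.05 -0.02]
1558 [ 558.16 -278.55  199.82] [ 578.74 -144.99  329.88] [202.75 327.54] [-275.89 -146.09]
touch TCP [563.28 251.39 138.71]
approach [577.7  247.25 198.71]
[0.031, 0.001, 0.004, -0.02, -0.001, 0.014, 0.0]
[0.031, 0.001, 0.004, -0.02, -0.001, 0.015, 0.0]
[0.03, 0.0, 0.003, -0.019, -0.001, 0.014, 0.0]
[0.031, -0.001, 0.004, -0.02, -0.001, 0.015, 0.0]
[0.031, -0.001, 0.004, -0.02, -0.001, 0.014, 0.0]
[0.031, -0.001, 0.004, -0.02, -0.001, 0.015, 0.0]
[0.031, -0.002, 0.003, -0.02, -0.001, 0.014, 0.0]
[0.034, -0.008, 0.0, -0.03, -0.004, 0.015, 0.0]
[0.035, -0.009, 0.0, -0.03, -0.003, 0.014, 0.0]
[0.034, -0.009, 0.0, -0.03, -0.004, 0.015, 0.0]
[0.034, -0.009, -0.001, -0.029, -0.004, 0.014, 0.0]
[0.034, -0.01, -0.001, -0.03, -0.003, 0.015, 0.0]
[0.034, -0.01, -0.002, -0.03, -0.004, 0.014, 0.0]
[0.033, -0.011, -0.002, -0.03, -0.004, 0.015, 0.0]
[0.0, -0.01, 0.029, 0.0, 0.0, 0.0, 0.0]
[0.0, -0.011, 0.028, 0.0, 0.0, 0.0, 0.0]
[0.0, -0.01, 0.029, 0.0, 0.0, 0.0, 0.0]
```

View pics/s1.png

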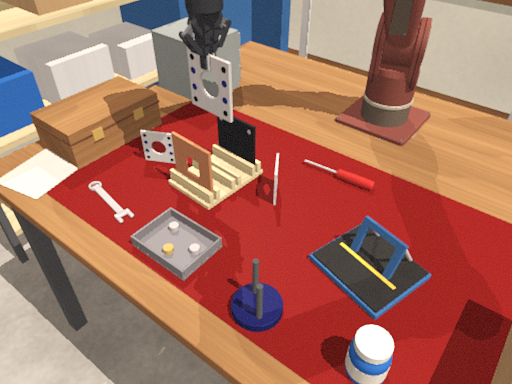

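The plate is lifted clear of the holder, with its bore visible at about (210,90). The steel and copper plates are undisturbed. Next I'll carry it to the rack.

Request:
{"api": "arm_command", "payload": {
  "series": [
    [0.02, 0.001, 0.003, -0.015, -0.001, 0.01, 0],
    [0.031, 0.001, 0.004, -0.02, -0.001, 0.014, 0],
    [0.031, 0.001, 0.004, -0.02, -0.001, 0.015, 0],
    [0.03, 0, 0.003, -0.02, -0.001, 0.014, 0],
    [0.031, -0.001, 0.004, -0.02, -0.001, 0.015, 0],
    [0.031, -0.001, 0.004, -0.02, -0.001, 0.014, 0],
    [0.031, -0.001, 0.004, -0.02, -0.001, 0.015, 0]
  ]
}}

```text
time: 6.95
position: [590.7, -9.9, 298.2]
ee_rot: [0.051, 0.763, 0.643, 0.043]
ft_force: [0.2, -0.3, -2.6]
width: 7.4
grasp_force: 48.8
```

Request:
{"api": "arm_command", "payload": {
  "series": [
    [0.034, -0.008, 0, -0.03, -0.004, 0.015, 0],
    [0.035, -0.009, 0, -0.03, -0.003, 0.014, 0],
    [0.034, -0.009, 0, -0.03, -0.004, 0.015, 0],
    [0.034, -0.009, -0.001, -0.029, -0.004, 0.014, 0],
    [0.034, -0.01, -0.001, -0.03, -0.003, 0.015, 0],
    [0.034, -0.01, -0.002, -0.03, -0.004, 0.014, 0],
    [0.03, -0.01, -0.002, -0.03, -0.004, 0.015, 0],
    [0.015, 0, 0, 0, 0, 0, 0],
    [0, 0, 0, 0, 0, 0, 0]
  ]
}}

```text
time: 8.07
position: [582.0, 247.2, 289.2]
ee_rot: [0.137, 0.785, 0.595, 0.102]
ft_force: [0.0, 0.1, -2.1]
width: 7.2
grasp_force: 48.9
```

```bash
cat >> h.py <<'E'
o=np.array([599.5,241]);X=np.array([np.cos(np.radians(-16)),np.sin(np.radians(-16))])
t20=np.radians(20);u=np.array([*(-X*np.sin(t20)),np.cos(t20)]);n=np.array([*(X*np.cos(t20)),np.sin(t20)])
def tcp(xr,h): return np.array([*(o+xr*X),18.+h])+4*n+127*u   # plate back lower edge at rack x=xr, h above rubber
E
python3 - <<'E'
from h import *
from cell import r
np.set_printoptions(precision=2,suppress=True)
s=r.observe();p,R=cur(s);print(s['time'],p,s['width'],s['grasp_force'],s['ft_force'],s['moment'],s['joints'])
rows(p,R,[(tcp(15,90),pose(-16,20),3),(tcp(15,40),pose(-16,20),3),],0)
E
```

```text
8.075 [582.02 247.24 289.15] 7.156178622745154 48.88976454734802 [ 0.05  0.15 -2.12] [ 0.11  0.54 -0.01] [-0.96  0.11  0.38  1.71  0.24  1.11 -0.95]
[0.0, -0.009, 0.018, -0.002, 0.0, 0.002, 0.0]
[-0.001, -0.008, 0.019, -0.002, 0.001, 0.002, 0.0]
[0.0, -0.009, 0.018, -0.002, 0.0, 0.002, 0.0]
[0.0, -0.006, 0.016, 0.0, 0.0, 0.0, 0.0]
[0.0, -0.006, 0.015, 0.0, 0.0, 0.0, 0.0]
[0.0, -0.005, 0.016, 0.0, 0.0, 0.0, 0.0]
```

Request:
{"api": "arm_command", "payload": {
  "series": [
    [0, -0.009, 0.018, -0.002, 0, 0.002, 0],
    [-0.001, -0.008, 0.019, -0.002, 0.001, 0.002, 0],
    [0, -0.009, 0.018, -0.002, 0, 0.002, 0],
    [0, -0.006, 0.016, 0, 0, 0, 0],
    [0, -0.006, 0.015, 0, 0, 0, 0],
    [0, -0.005, 0.016, 0, 0, 0, 0],
    [0, 0, 0, 0, 0, 0, 0],
    [0, 0, 0, 0, 0, 0, 0]
  ]
}}

```text
time: 9.07
position: [576.9, 247.7, 180.2]
ee_rot: [0.139, 0.787, 0.592, 0.106]
ft_force: [-0.4, -0.2, -2.3]
width: 7.6
grasp_force: 49.0
```

Run:
```python
from h import *
from cell import r
np.set_printoptions(precision=2,suppress=True)
s=r.observe();p,R=cur(s);print(s['time'],p,R.as_matrix()[:,2],s['width'],s['ft_force'],s['moment'])
for nme in("scene","top"):
    c=r.get_calibration(nme);a,d=r.grab_frame(nme);np.savez(nme+"2.npz",p=a,d=d,**c)
    f=load(nme+"2");P=cloud(f)
    L=np.stack([(P[...,:2]-o)@X,(P[...,:2]-o)@[-X[1],X[0]],P[...,2]],-1)
    h=cv2.cvtColor(a,cv2.COLOR_BGR2HSV)
    m=(abs(L[...,0])<60)&(abs(L[...,1])<75)&(L[...,2]>45)&(L[...,2]<185)&(h[...,1]<70)&(h[...,2]>110)
    q=L[m];print(nme,len(q),q.min(0),q.max(0))
    if len(q)>300:
        A=np.c_[q[:,1:],np.ones(len(q))];k=np.ones(len(q),bool)
        for _ in range(5):
            co=np.linalg.lstsq(A[k],q[k,0],rcond=None)[0];k=abs(A@co-q[:,0])<4
        print("x=",co,"tilt",np.degrees(np.arctan(-co[1])),"yaw",np.degrees(np.arctan(co[0])),k.sum())
        print("y range",np.percentile(q[k,1],[1,99]),"z range",np.percentile(q[k,2],[1,99]))
        cv2.imwrite("pics/s2.png",cv2.resize(a[130:330,260:460],None,fx=3,fy=3,interpolation=2))
rows(p,R,[(tcp(4,12),pose(-16,20),4),],0)
```

```text
9.075 [576.88 247.69 180.23] [ 0.33 -0.09 -0.94] 7.571434683389302 [-0.38 -0.22 -2.3 ] [0.2  0.57 0.  ]
scene 2989 [-59.68 -63.6   48.4 ] [ 24.89  68.41 184.97]
x= [ 0.   -0.36 45.44] tilt 19.93712633559333 yaw 0.16076577764923142 2812
y range [-61.37  67.64] z range [ 62.75 184.06]
top 409 [-59.53 -65.96  55.42] [ 21.8   36.94 184.33]
x= [ 0.08 -0.3  38.62] tilt 16.660516508548927 yaw 4.381809405814355 273
y range [-65.83  32.87] z range [ 68.76 182.92]
[0.0, -0.005, 0.006, 0.0, 0.0, 0.0, 0.0]
[0.0, -0.006, 0.006, 0.001, -0.001, -0.001, 0.0]
[0.0, -0.005, 0.006, 0.0, 0.0, 0.0, 0.0]
[0.0, -0.005, 0.006, 0.001, 0.0, -0.001, 0.0]
```

View pics/s2.png

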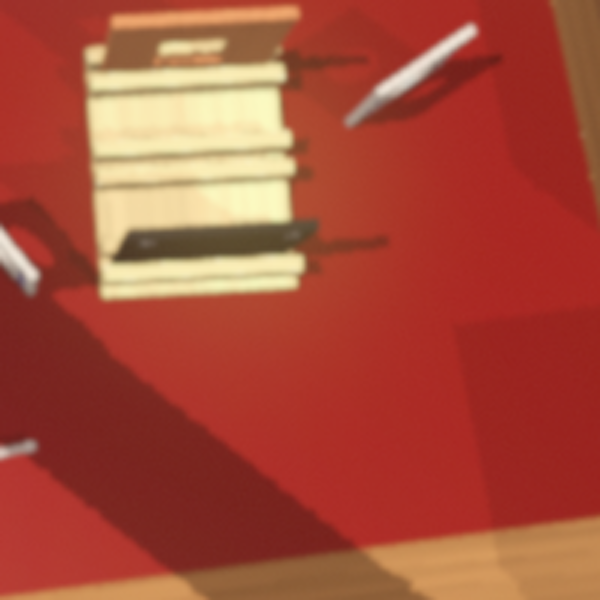

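That crop came from the top camera by mistake: it shows the holder with the copper and steel plates standing and the middle slot empty. The depth fit puts the held cover at 19.9° tilt, 0.2° yaw and about 2 mm off centre, as planned. I'll lower it slowly.

Request:
{"api": "arm_command", "payload": {
  "series": [
    [0, -0.005, 0.006, 0, 0, 0, 0],
    [0, -0.006, 0.006, 0.001, 0, -0.001, 0],
    [0, -0.005, 0.006, 0, 0, 0, 0],
    [0, -0.005, 0.006, 0.001, 0, -0.001, 0],
    [0, 0, 0, 0, 0, 0, 0],
    [0, 0, 0, 0, 0, 0, 0]
  ]
}}

```text
time: 9.93
position: [565.7, 250.8, 150.2]
ee_rot: [0.138, 0.786, 0.593, 0.105]
ft_force: [-0.1, 1.0, -2.0]
width: 7.2
grasp_force: 48.9
```

Run:
```python
from h import *
from cell import r
np.set_printoptions(precision=2,suppress=True)
s=r.observe();p,R=cur(s);print(s['time'],p,tcp(4,12),s['ft_force'],s['moment'])
a,d=r.grab_frame("scene")
cv2.imwrite("pics/s3.png",cv2.resize(a[130:330,290:460],None,fx=3,fy=3,interpolation=2))
rows(p,R,[(tcp(4,3),pose(-16,20),3)],0)
```

```text
9.925 [565.67 250.83 150.18] [565.2  250.83 150.71] [-0.07  0.97 -1.99] [ 0.17  0.52 -0.05]
[0.0, -0.001, 0.003, 0.0, 0.0, 0.0, 0.0]
[0.0, -0.001, 0.002, 0.0, -0.001, 0.0, 0.0]
[0.0, -0.001, 0.003, 0.0, 0.0, 0.0, 0.0]
```

View pics/s3.png

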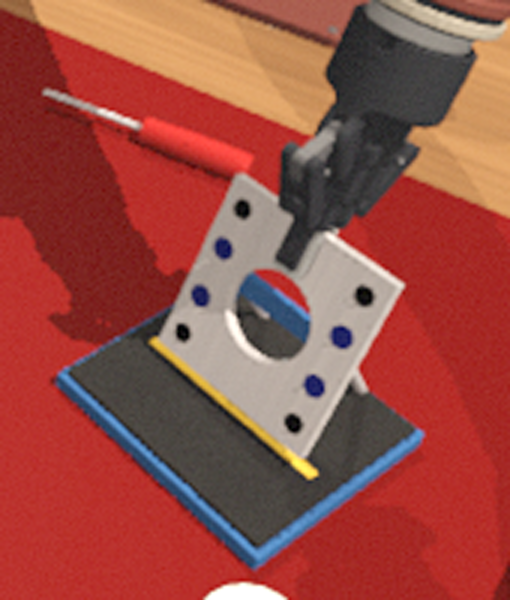

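The cover hovers just above the rubber, centred, with its lower edge parallel to the yellow line (from (160,340) to (305,455) in the crop). I'll feel for contact.

Request:
{"api": "arm_command", "payload": {
  "series": [
    [0, -0.0007, 0.0019, 0, 0, 0, 0],
    [0, -0.0007, 0.0019, 0, 0, 0, 0],
    [0, -0.0007, 0.0019, 0, 0, 0, 0],
    [0, -0.0007, 0.0019, 0, 0, 0, 0],
    [0, 0, 0, 0, 0, 0, 0]
  ]
}}

```text
time: 10.6
position: [565.3, 250.8, 141.7]
ee_rot: [0.138, 0.786, 0.593, 0.104]
ft_force: [-0.1, 0.4, -2.4]
width: 7.2
grasp_force: 49.0
```

Request:
{"api": "arm_command", "payload": {
  "series": [
    [0, -0.0004, 0.001, 0, 0, 0, 0],
    [0, -0.0004, 0.001, 0, 0, 0, 0],
    [0, 0, 0, 0, 0, 0, 0]
  ]
}}

```text
time: 10.98
position: [565.3, 250.8, 139.7]
ee_rot: [0.138, 0.786, 0.593, 0.105]
ft_force: [-0.6, -0.4, -2.6]
width: 7.6
grasp_force: 49.0
```

Request:
{"api": "arm_command", "payload": {
  "series": [
    [0, -0.0003, 0.001, 0, 0, 0, 0],
    [0, 0, 0, 0, 0, 0, 0]
  ]
}}

```text
time: 11.22
position: [565.5, 250.9, 138.9]
ee_rot: [0.138, 0.786, 0.593, 0.105]
ft_force: [-1.0, 0.8, 0.3]
width: 7.2
grasp_force: 49.4
```

Request:
{"api": "arm_command", "payload": {
  "series": [
    [0, -0.0003, 0.001, 0, 0, 0, 0],
    [0, 0, 0, 0, 0, 0, 0]
  ]
}}

```text
time: 11.48
position: [565.8, 251.1, 138.9]
ee_rot: [0.138, 0.786, 0.593, 0.105]
ft_force: [-5.8, -1.2, 10.2]
width: 7.3
grasp_force: 51.1
```

Contact on the rubber. I'll ease off 1 mm, then slide back to feel the rest.

Request:
{"api": "arm_command", "payload": {
  "series": [
    [0, 0.0003, -0.0009, 0, 0, 0, 0],
    [0, -0.0009, -0.0003, 0, 0, 0, 0],
    [0, -0.0009, -0.0003, 0, 0, 0, 0],
    [0, 0, 0, 0, 0, 0, 0]
  ]
}}

```text
time: 11.98
position: [564.0, 251.4, 138.8]
ee_rot: [0.138, 0.786, 0.593, 0.105]
ft_force: [1.4, 0.1, -0.4]
width: 7.5
grasp_force: 49.2
```

Request:
{"api": "arm_command", "payload": {
  "series": [
    [0, -0.0009, -0.0003, 0, 0, 0, 0],
    [0, 0, 0, 0, 0, 0, 0]
  ]
}}

```text
time: 12.22
position: [562.9, 251.7, 138.7]
ee_rot: [0.138, 0.786, 0.593, 0.105]
ft_force: [2.2, 0.1, 0.5]
width: 7.3
grasp_force: 49.1
```

Request:
{"api": "arm_command", "payload": {
  "series": [
    [0, -0.0009, -0.0003, 0, 0, 0, 0],
    [0, 0, 0, 0, 0, 0, 0]
  ]
}}

```text
time: 12.48
position: [561.9, 251.9, 138.7]
ee_rot: [0.138, 0.786, 0.593, 0.105]
ft_force: [2.1, -0.6, 1.8]
width: 7.5
grasp_force: 49.2
```

Request:
{"api": "arm_command", "payload": {
  "series": [
    [0, -0.0009, -0.0003, 0, 0, 0, 0],
    [0, 0, 0, 0, 0, 0, 0]
  ]
}}

```text
time: 12.72
position: [561.2, 252.1, 138.7]
ee_rot: [0.138, 0.786, 0.593, 0.105]
ft_force: [4.2, -1.2, 0.9]
width: 7.3
grasp_force: 49.4
```

Request:
{"api": "arm_command", "payload": {
  "series": [
    [0, -0.0009, -0.0003, 0, 0, 0, 0],
    [0, 0, 0, 0, 0, 0, 0]
  ]
}}

```text
time: 12.98
position: [561.0, 252.1, 138.8]
ee_rot: [0.139, 0.786, 0.593, 0.105]
ft_force: [9.2, -0.2, -3.2]
width: 7.6
grasp_force: 49.1
```

The rest is contacted. I'll seat it slightly down and open gently.

Request:
{"api": "arm_command", "payload": {
  "series": [
    [0, 0.0003, 0.0008, 0, 0, 0, 0],
    [0, 0, 0, 0, 0, 0, 0]
  ]
}}

```text
time: 13.22
position: [561.2, 252.2, 138.6]
ee_rot: [0.138, 0.786, 0.593, 0.105]
ft_force: [2.7, -1.0, 5.3]
width: 7.7
grasp_force: 50.4
```

Request:
{"api": "arm_command", "payload": {
  "series": [
    [0, 0, 0, 0, 0, 0, 0.008],
    [0, 0, 0, 0, 0, 0, 0.01],
    [0, 0, 0, 0, 0, 0, 0.012],
    [0, 0, 0, 0, 0, 0, 0.018],
    [0, 0, 0, 0, 0, 0, 0.026],
    [0, 0, 0, 0, 0, 0, 0.034],
    [0, 0, 0, 0, 0, 0, 0.034],
    [0, 0, 0, 0, 0, 0, 0.034]
  ],
  "newtons": 20
}}

```text
time: 14.22
position: [560.5, 252.2, 137.8]
ee_rot: [0.138, 0.786, 0.593, 0.105]
ft_force: [-1.2, -0.2, -0.5]
width: 34.2
grasp_force: 0.0
```

Run:
```python
from h import *
from cell import r
np.set_printoptions(precision=2,suppress=True)
s=r.observe();print(s['time'],s['position'],s['width'],s['ft_force'],s['grasp_force'])
a,d=r.grab_frame("scene");cv2.imwrite("pics/s4.png",cv2.resize(a[130:330,290:460],None,fx=3,fy=3,interpolation=2))
```

```text
14.225 [560.51 252.24 137.8 ] 34.16977396573487 [-1.18 -0.19 -0.5 ] 0.0
```

View pics/s4.png

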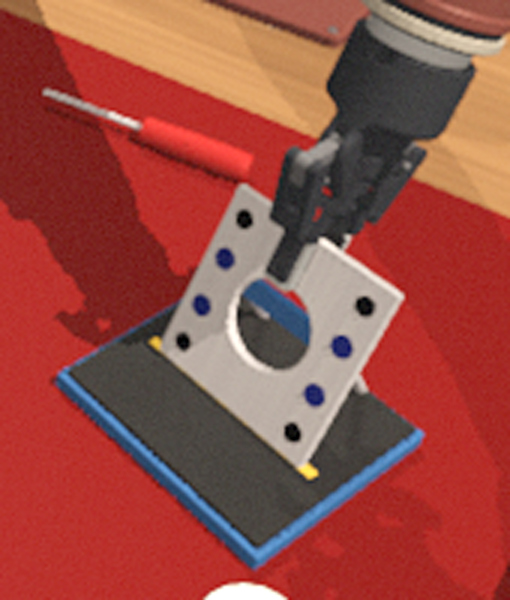

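The cover leans on the rest with its lower edge over the yellow line (from (165,345) to (305,468)), and both fingers are clear of it. I'll withdraw along the tool axis.

Request:
{"api": "arm_command", "payload": {
  "series": [
    [0, 0, -0.008, 0, 0, 0, 0.034],
    [0, 0, -0.015, 0, 0, 0, 0.034],
    [0, 0, -0.02, 0, 0, 0, 0.034],
    [0, 0, -0.03, 0, 0, 0, 0.034],
    [0, 0, -0.03, 0, 0, 0, 0.034],
    [0, 0, -0.03, 0, 0, 0, 0.034],
    [0, 0, 0, 0, 0, 0, 0.034],
    [0, 0, 0, 0, 0, 0, 0.034]
  ]
}}

```text
time: 15.28
position: [516.7, 264.5, 262.9]
ee_rot: [0.138, 0.786, 0.593, 0.105]
ft_force: [-0.4, 0.8, 0.1]
width: 34.1
grasp_force: 0.0
```

Run:
```python
from h import *
from cell import r
np.set_printoptions(precision=2,suppress=True)
s=r.observe();print(s['time'],s['position'],s['ft_force'])
c=r.get_calibration("scene");a,d=r.grab_frame("scene");np.savez("s5.npz",p=a,d=d,**c)
P=cloud(load("s5"));h=cv2.cvtColor(a,cv2.COLOR_BGR2HSV)
L=np.stack([(P[...,:2]-o)@X,(P[...,:2]-o)@[-X[1],X[0]],P[...,2]],-1)
m=(abs(L[...,0])<60)&(abs(L[...,1])<75)&(L[...,2]>22)&(L[...,2]<155)&(h[...,1]<70)&(h[...,2]>110)
q=L[m];A=np.c_[q[:,1:],np.ones(len(q))];k=np.ones(len(q),bool)
for _ in range(5):
    co=np.linalg.lstsq(A[k],q[k,0],rcond=None)[0];k=abs(A@co-q[:,0])<4
tl=np.arctan(-co[1]);print("tilt",np.degrees(tl),"yaw",np.degrees(np.arctan(co[0])),"front x at z18",co[2]+co[1]*18,"mid x",co[2]+co[1]*18-4/np.cos(tl))
print("y",np.percentile(q[k,1],[1,99]),"z",np.percentile(q[k,2],[1,99]))
```

```text
15.275 [516.65 264.54 262.95] [-0.45  0.78  0.11]
tilt 21.264245568198707 yaw 0.10557922111844593 front x at z18 9.840238299945272 mid x 5.5480139059319535
y [-61.09  67.66] z [ 23.29 151.23]
```

The cover is at rest: tilt 21°, yaw 0.1°, foot about 5 mm ahead of the foot line, about 3 mm off centre. Handing in.

```bash
python3 -c "
from cell import r
print(r.finish_job())"
```

```text
the job is handed in; nothing more can be done
None
```

The cover is leaning on the rack at about 21° with its lower edge on the yellow line, centred to about 3 mm and square; the steel and copper plates were still standing in the holder when last seen, and the job is handed in at about 15 s (no verdict was returned).

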